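# Make up two stonemason's tool kits

## Task

Make up the two masons' kits from the tools on the bench. The long tray gets the wide-bladed chisel, lying flat in its long bay, and the thicker core bit, standing in its small bay; the short tray gets the bush-hammer head and the thinner core bit, each standing upright in a bay of its own, either way round. Leave the pointed chisel, the rubbing block and the wax tin where they are.

Things in the scene. Friction and masses are not known exactly. Their poses are not given: they have to be found in the camera images.
- long_tray: Long plywood kit tray with a grey lined floor, fixed to the bench, 278 x 96 mm outside, rim and divider 16 mm high above the bench, all walls 6 mm, floor 6 mm thick. Origin: centre of its underside; x along its length, z up. One divider across makes two bays: the long bay, 190 x 84 mm inside, its centre at x = -38 mm, y = 0; and the small bay, 70 x 84 mm inside, its centre at x = +98 mm, y = 0. It may stand on the left or on the right of the bench.
- short_tray: Short plywood kit tray with a grey lined floor, fixed to the bench, 146 x 76 mm outside, rim and divider 16 mm high above the bench, all walls 6 mm, floor 6 mm thick. Origin: centre of its underside; x along its length, z up. A divider across the middle makes two equal bays, each 64 x 64 mm inside, their centres at x = -35 mm and x = +35 mm, y = 0. It stands on the other side of the bench from the long tray.
- wide_chisel: Wide-bladed steel chisel (pitching tool), loose, lying flat, 165 mm long, about 0.55 kg. Origin: middle of its length, on its underside; x runs along it towards the blade, z up. Square shank 22 mm wide and 22 mm high from x = -82 to +34 mm; then a neck 38 mm wide, 18 mm high to x = +62 mm, and a dark-edged blade 54 mm wide, 14 mm high to x = +82 mm. It balances at about x = +9 mm.
- point_chisel: Pointed steel chisel, loose, lying flat, 150 mm long; stays where it is. Origin: middle of its length, on its underside; x runs along it towards the point, z up. Square shank 22 mm wide and high from x = -75 to +40 mm, then tapering to a point at x = +75 mm.
- thick_bit: Thicker diamond core bit, loose, standing on its cutting end: steel barrel 46 mm in diameter and 48 mm high, with a dark hub 22 mm in diameter and 16 mm high on top (64 mm in all), about 0.35 kg. Origin: centre of its underside, z up.
- thin_bit: Thinner diamond core bit, loose, standing on its cutting end: steel barrel 30 mm in diameter and 48 mm high, with a dark hub 22 mm in diameter and 16 mm high on top (64 mm in all), about 0.2 kg. Origin: centre of its underside, z up.
- bush_head: Bush-hammer head without its handle: dark steel block 36 x 36 mm and 64 mm high, with small teeth standing up to 5 mm above that on its top, loose, standing on end, about 0.6 kg. Origin: centre of its underside; x and y square to its sides, z up.
- rub_block: Dark grey rubbing block of stone, 62 (x) x 36 (y) x 28 mm high, loose; stays where it is. Origin: centre of its underside.
- wax_tin: Flat round aluminium wax tin, 49 mm in diameter, 32 mm high, loose; stays where it is. Origin: centre of its underside.
Things that resemble listed ones, but are neither listed nor needed, are in the scene too. What is shaped like the wide_chisel but purple, red or turquoise is not meant.

How it is judged:
By the outcome, as a careful person would: the job done as asked, in the order asked, and still so for the second after the job is handed in, with the robot touching nothing.
It also fails if it takes over 96 s, if anything falls off the work surface, if the arm or the gripper's body presses on something with over 40 N, if the wrist force passes 120 N, or if a joint passes its speed limit or range.

## Robot

A 6-joint arm with a two-finger parallel gripper is mounted at the origin on the work surface. World frame = base frame: x ahead of the robot, y to its left, z up, the work surface at z = 0. Lengths are in m, angles in rad, forces in N, time in s.
With the tool pointing down it reaches from about 0.375 to 0.9 m from the base axis. Payload 3.1 kg.
Tool frame: the origin (TCP) lies at the centre of the arm's flange, where the gripper is bolted on; the fingertips stand 173 mm ahead of it and the grasp point (between the pads) lies 155 mm ahead of it (tip_extent is the distance from the TCP to the fingertips, in m); z points along the fingers, y is the direction in which the jaws open and shut (so a half turn about z gives the same grasp; the last joint's range is limited). The gripper opens to 85 mm and grips with 20 to 120 N. Pads are 22 mm wide; open, the fingers measure 114 mm over their backs; the gripper's body (76 mm by 85 mm) begins 54 mm behind the grasp point. The pads swing forward as they close: fully open they stand 13 mm farther back than shut.
Start: joints at [0.929, 0.527, 1.433, -0, 1.181, -0.178], TCP at [0.279, 0.559, 0.405] pointing down, gripper open.
Joint ranges: [-3.08, 3.08], [-0.75, 2.2], [0.22, 2.44], [-1.43, 4.57], [0, 2.65], [-2.85, 2.85]. Speed limits (rad/s): [2.79, 2.79, 3.14, 3.14, 3.14, 3.14].

## Interface

Orientations are given as a unit quaternion [x, y, z, w].
In Python, from station import sense, snapshot, sign_off, tip_extent gives the robot as it stands. The module is installed in compiled form; this text tells all that it offers.
- The arm moves only by the tool servo_tool, never from a script. Its argument "rows" is a list of rows, each a list of 3 entries, a list of its own where there are three numbers: the shift along the tool's x, y, z in mm, then the turn about the tool's z in degrees, then the opening, from -1 (shut) to 1 (fully open), so that 0 is half open. A call has 1 to 8 rows; each row is the pose to reach, as a shift and turn from the pose measured when the call began, along the tool's axes at that moment; what a row does not reach only later rows make up. A row lasts 1/10 s, in which the tool goes at most 50 mm and 8.59 degrees, less where a joint would pass 70% of its speed; a pose out of reach is approached as far as the arm can. A call with a gripper value outside its range is refused whole. The fingers move at their own pace and stop on an object; "force" is the grip in N (left out, the last holds). Time passes only in rows, so rows that repeat a pose let the fingers close. It gives the time, the measured TCP pose, the force and the opening at its end, in the units of the state.
- sense(): the state, without advancing time (a new reading comes with each control period).
- snapshot(name): name is "side" or "top"; returns a dict with "image" (420x560x3 uint8, blue, green, red), "z_map" (420x560 float32, m along the optical axis (not along the pixel's ray), 0 where there is no reading), "vertical_fov" (degrees; the focal length in pixels is half the picture's height over the tangent of half this angle, whatever the lens; pixels are square), "cx", "cy" (the principal point, pixels), "cam_to_world" (4x4, takes a point from camera to world coordinates). Camera axes: x right, y down, z forward; pixel columns grow to the right and rows downward; lengths in m; the calibration is good to about 2 mm. A picture is of the moment at which its call begins.
- sign_off(): hands the job in, once; it reports no verdict.
The state is a dict: "t": time; "q": joint angles; "qd": joint speeds; "tau": joint torques, N m; "tcp_pos": TCP position; "tool_rot": TCP orientation; "force": force on the tool from outside, world axes, zero at the start; "ft_torque": the same for the moment, N m; "finger_gap": opening from 0.0 (shut) to 1.0 (fully open).
Only numpy, scipy, OpenCV 4.12 (cv2) and the standard library are available. Lean on these libraries where they do the work, as an engineer would, in place of code of your own. Each camera call takes 0.05 s, during which the arm holds its last target. There are 200 camera calls.

## Working session

There is one attempt and no reset: what is moved stays moved. The work goes in short steps, Python scripts to look and compute and a tool call to move; the robot and the scene stay as the last step left them, time stands still between calls to the robot, and variables do not carry over. Pictures are saved under pics/ and viewed, about 12 in all and at most 16, crops included, and the job is handed in when it is done.

Besides the shell and the picture viewer there is one more tool, called after "Request:" as name(argument=value, ...), one argument or row to a line, values as JSON. servo_tool: Moves the arm, as the interface text tells. Its arguments: {"type":"object","properties":{"rows":{"type":"array"},"force":{"type":"number"}},"required":["rows"]}

```bash
mkdir -p pics; cat > h.py <<'E'
import numpy as np, cv2
from station import sense, snapshot, sign_off, tip_extent
def snap(n):
    s=snapshot(n); s['f']=s['image'].shape[0]/2/np.tan(np.radians(s['vertical_fov'])/2); return s
def ray(s,u,v):
    T=s['cam_to_world']; d=T[:3,:3]@np.array([(u-s['cx'])/s['f'],(v-s['cy'])/s['f'],1]); return T[:3,3],d
def onz(s,u,v,z):
    o,d=ray(s,u,v); return o+d*(z-o[2])/d[2]
def cloud(s):
    v,u=np.mgrid[:420,:560]; z=s['z_map']; P=np.stack([(u-s['cx'])/s['f']*z,(v-s['cy'])/s['f']*z,z],-1)
    P=P@s['cam_to_world'][:3,:3].T+s['cam_to_world'][:3,3]; P[z==0]=np.nan; return P
def tri(s1,p1,s2,p2):
    a,d=ray(s1,*p1);b,e=ray(s2,*p2);t=np.linalg.lstsq(np.stack([d,-e],1),b-a,rcond=None)[0]
    return (a+d*t[0]+b+e*t[1])/2, np.linalg.norm(a+d*t[0]-b-e*t[1])
E
python3 - <<'E'
from h import *
st=sense(); print({k:np.round(v,3) for k,v in st.items()}, tip_extent if not callable(tip_extent) else tip_extent())
for n in('top','side'):
    s=snap(n); print(n,s['f'],s['cx'],s['cy'],np.round(s['cam_to_world'],3).tolist())
    cv2.imwrite(f'pics/{n}0.png',s['image']); np.savez(n+'0.npz',**s)
E
```

```text
{'t': np.float64(0.0), 'q': array([ 0.93 ,  0.528,  1.434,  0.   ,  1.181, -0.179]), 'qd': array([ 0.   ,  0.   , -0.002,  0.001, -0.001, -0.001]), 'tau': array([ 0.0000e+00, -4.4235e+01, -1.7803e+01, -0.0000e+00,  8.0000e-03,
        0.0000e+00]), 'tcp_pos': array([0.279, 0.559, 0.404]), 'tool_rot': array([ 0.229,  0.973, -0.001, -0.   ]), 'force': array([-0.839,  0.492, -0.274]), 'ft_torque': array([-0.01 ,  0.025, -0.018]), 'finger_gap': np.float64(0.999)} 0.1734
top 413.02863726884624 276.278593090704 213.01345234237482 [[0.009, -0.999, 0.047, 0.375], [-1.0, -0.01, -0.016, 0.091], [0.016, -0.047, -0.999, 1.135], [0.0, 0.0, 0.0, 1.0]]
side 386.1079084038142 279.48089403252476 209.71486987104666 [[0.951, -0.145, 0.274, 0.141], [-0.309, -0.487, 0.817, -0.801], [0.015, -0.861, -0.508, 0.604], [0.0, 0.0, 0.0, 1.0]]
```

View pics/top0.png

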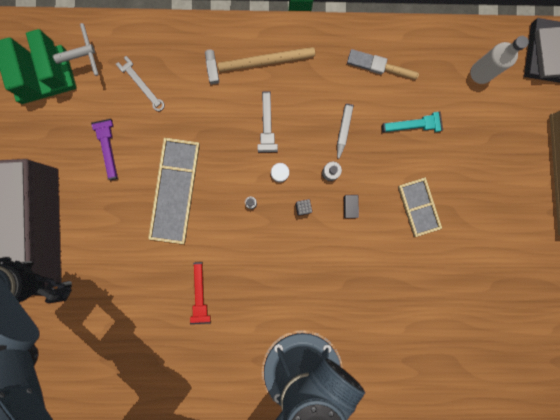

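View pics/side0.png

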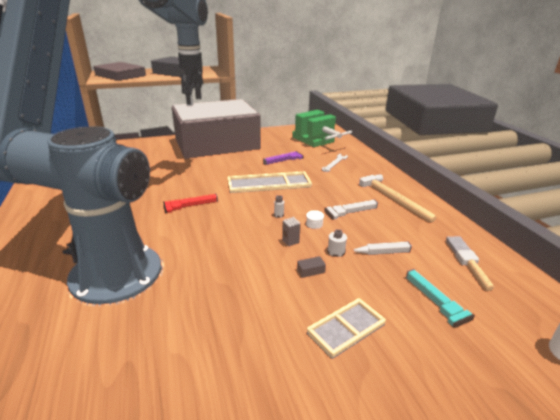

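Top view, in pixels: long tray (174,191), short tray (420,207), wide steel chisel (267,122) with its blade at the bottom, thin bit (250,203), bush head (304,207), thick bit (332,170), wax tin (280,172), point chisel (345,130) and rub block (351,207). The purple, red and turquoise chisels are decoys. In the side view the tools stand at thin (279,207), bush (291,232), thick (338,243), and the chisel lies at (352,209).

```bash
python3 - <<'E'
from h import *
for n in('top','side'):
    s=dict(np.load(n+'0.npz')); P=cloud(s); H=P[...,2]
    tb=P[(P[...,0]>.35)&(P[...,0]<.9)&(abs(P[...,1])<.35)]; print(n,'table z med',np.nanmedian(tb[:,2]),'valid',np.mean(s['z_map']>0))
    m=((H>.009)&(H<.1)&(P[...,0]>.38)&(P[...,0]<.95)&(abs(P[...,1])<.5)).astype(np.uint8)
    k,L,S,C=cv2.connectedComponentsWithStats(m)
    for i in range(1,k):
        if S[i,4]<25: continue
        Q=P[L==i]; top=np.percentile(Q[:,2],95); 
        T=Q[Q[:,2]>top-.008]; r=cv2.minAreaRect((T[:,:2]*1000).astype(np.float32))
        print(S[i,:5],np.round(C[i]),'hmax%.1f'%(top*1000),'toprect c%s s%s a%.1f'%(np.round(r[0],1),np.round(r[1],1),r[2]), 'mean',np.round(T.mean(0)*1000,1))
s=dict(np.load('top0.npz')); t=dict(np.load('side0.npz'))
im=np.vstack([cv2.resize(s['image'][90:250,90:450],(800,356),interpolation=2)])
cv2.imwrite('pics/topc.png',im)
im=cv2.resize(t['image'][160:360,210:430],(660,600),interpolation=2); cv2.imwrite('pics/sidec.png',im)
E
```

```text
top table z med 0.0008657777779199627 valid 0.9961139455782313
[218  48  97  24 934] [267.  59.] hmax28.1 toprect c[849.6 104.7] s[ 25.4 268.6] a10.6 mean [850.4 103.   24.5]
[205  50  14  34 321] [212.  67.] hmax29.3 toprect c[827.9 254.7] s[87.5 25.7] a10.6 mean [824.9 254.1  25.9]
[347  50  72  30 823] [377.  64.] hmax22.6 toprect c[ 839.2 -220.3] s[199.6  43. ] a76.2 mean [ 843.3 -201.    18.7]
[471  51  29  33 457] [483.  70.] hmax95.6 toprect c[ 818.4 -477.3] s[56.4 17.6] a25.5 mean [ 816.1 -475.9   93.8]
[123  64   9   7  26] [127.  67.] hmax12.4 toprect c[826.4 488.2] s[14.9 25.2] a16.4 mean [827.3 487.7  10.6]
[258  92  20  61 648] [267. 127.] hmax25.2 toprect c[677.8 100.8] s[162.9  38.2] a0.5 mean [683.7 101.7  21.5]
[337 104  17  55 411] [344. 128.] hmax25.4 toprect c[ 658.3 -110.6] s[ 22.  142.6] a78.3 mean [ 667.2 -112.6   21.8]
[382 112  61  21 660] [417. 124.] hmax24.6 toprect c[ 671.2 -297.9] s[ 44.1 163. ] a12.1 mean [ 674.6 -292.3   21. ]
[150 138  50  92 680] [175. 178.] hmax19.5 toprect c[499.8 350.1] s[ 97.2 250.8] a82.7 mean [520.5 348.3  16.1]
[323 162  19  19
[... 1495 characters left out ...]
2.4]
[446 236  48  53 704] [468. 258.] hmax20.9 toprect c[ 838.4 -221.1] s[202.6  42.4] a75.2 mean [ 838.8 -212.6   17.9]
[354 241  58  12 432] [385. 247.] hmax23.4 toprect c[ 658.3 -112.5] s[ 24.2 141.9] a77.9 mean [ 664.3 -116.1   20.5]
[297 256  29  20 413] [311. 265.] hmax29.6 toprect c[ 446.9 -129.7] s[62.2 38.5] a3.1 mean [ 446.  -133.3   27.6]
[406 269  69  57 956] [441. 299.] hmax23.2 toprect c[ 670.7 -300.4] s[ 48.3 167.8] a9.3 mean [ 674.3 -305.4   19.9]
[312 298  74  58 856] [349. 326.] hmax17.9 toprect c[ 448.4 -320.4] s[148.   77.8] a17.6 mean [ 451.5 -324.7   15.1]
[549 323  11  30 189] [556. 340.] hmax52.2 toprect c[ 804.7 -480.4] s[23.5  2.6] a49.8 mean [ 804.2 -480.6   49.9]
```

View pics/topc.png

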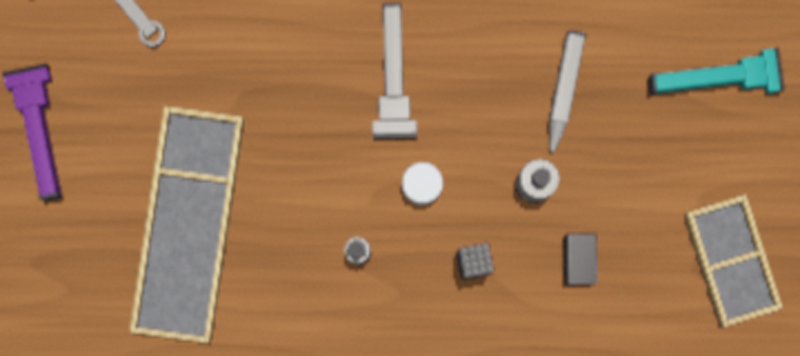

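View pics/sidec.png

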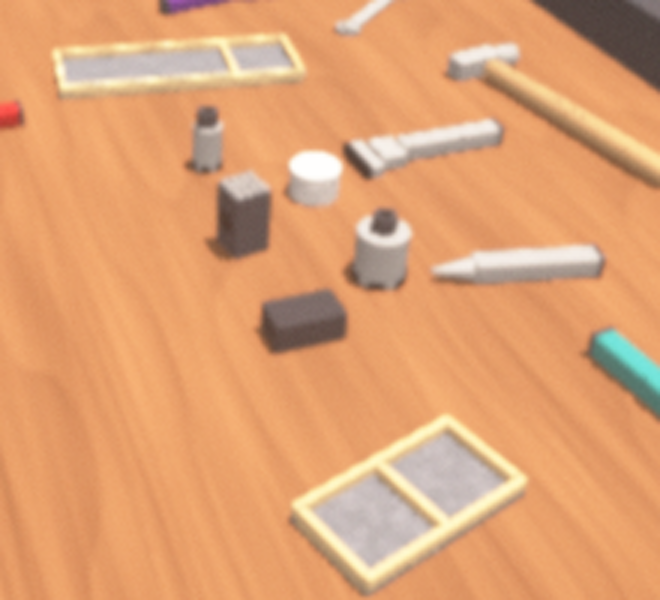

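```bash
python3 - <<'E'
from h import *
def ax(p):
    return p[2]
for n in('top','side'):
    s=dict(np.load(n+'0.npz')); P=cloud(s); H=P[...,2]; I=cv2.cvtColor(s['image'],cv2.COLOR_BGR2HSV)
    def reg(x0,x1,y0,y1,h0,h1): return (P[...,0]>x0)&(P[...,0]<x1)&(P[...,1]>y0)&(P[...,1]<y1)&(H>h0)&(H<h1)
    uv=lambda m:np.argwhere(m)[:,::-1]
    for nm,b in(('long',(.3,.68,.24,.46)),('short',(.34,.56,-.42,-.22))):
        m=reg(*b,.010,.03); q=np.array([onz(s,u,v,.016)[:2]*1000 for u,v in uv(m)],np.float32)
        r=cv2.minAreaRect(q); fl=reg(*b,.003,.0095)&(I[...,1]<60)
        print(n,nm,np.round(r[0],1),np.round(r[1],1),round(r[2],1),np.round(cv2.boxPoints(r)).tolist(),'floor z',np.nanmedian(H[fl])*1000,'rim',np.nanmedian(H[m])*1000)
    m=reg(.57,.8,.05,.16,.0195,.035); Q=P[m]*1000; l=cv2.fitLine(Q[:,:2].astype(np.float32),cv2.DIST_HUBER,0,.01,.01).ravel()
    A=P[reg(.57,.8,.05,.16,.009,.035)]*1000; d=l[:2]*np.sign(-l[0]); t=A[:,:2]@d; print(n,'chisel',d,'ang',np.degrees(np.arctan2(d[1],d[0])),'shank pt',l[2:], 't',np.percentile(t,[.5,99.5]),'pt t',l[2:]@d)
s=dict(np.load('side0.npz')); P=cloud(s); st=sense(); c=st['tcp_pos']
g=(np.hypot(P[...,0]-c[0],P[...,1]-c[1])<.09)&(P[...,2]>.15)&(P[...,2]<.4)
print('lowest gripper z',np.sort(P[g][:,2])[[0,3,10,30]], c[2]-.1734)
E
```

```text
top long [485.6 351.1] [ 97.5 277.8] 82.6 [[342.0, 321.0], [617.0, 285.0], [630.0, 382.0], [354.0, 417.0]] floor z 6.413331215315399 rim 15.399655364699116
top short [ 447.6 -319.1] [145.8  77.9] 17.7 [[366.0, -304.0], [390.0, -378.0], [529.0, -334.0], [505.0, -260.0]] floor z 6.044894321159733 rim 15.524397106774002
top chisel [-0.9997317 -0.0231616] ang -178.67282 shank pt [697.1627   101.580795] t [-760.27709149 -597.10040409] pt t -699.3285
side long [484.8 343.6] [112.  277.2] 82.5 [[340.0, 306.0], [615.0, 270.0], [629.0, 381.0], [355.0, 417.0]] floor z 6.044184197886104 rim 14.419923976403348
side short [ 446.9 -322.7] [149.5  79.7] 17.7 [[364.0, -307.0], [388.0, -383.0], [530.0, -338.0], [506.0, -262.0]] floor z 6.496621567752436 rim 15.717031924466163
side chisel [-0.9996857  -0.02507061] ang -178.5634 shank pt [697.0465    99.598656] t [-761.7055123  -597.63155785] pt t -699.32446
lowest gripper z [0.24537312 0.24557018 0.2468537  0.25275796] 0.23042716288052711
```

```bash
cat >> h.py <<'E'
from scipy.spatial.transform import Rotation as Rn
def plan(*targets):
    """targets (x,y,z mm, jaw yaw deg): shifts along the tool's axes and turn, from the pose now"""
    st=sense(); R=Rn.from_quat(st['tool_rot']).as_matrix(); p=st['tcp_pos']*1000
    yaw=np.degrees(np.arctan2(R[1,1],R[0,1])); tilt=np.degrees(np.arccos(-R[2,2]))
    print('t%.2f tcp'%st['t'],np.round(p,1),'jaw %.1f tilt %.2f gap %.1f F'%(yaw,tilt,st['finger_gap']*85),np.round(st['force'],1),'q',np.round(st['q'],2))
    for x,y,z,a in targets:
        w=(a-yaw+90)%180-90
        print((x,y,z,a),'-> shift',np.round(R.T@(np.array([x,y,z])-p),1),'turn %.1f'%-w)
E
python3 -c "
from h import *
plan((667.7,99.9,270,91.4),(667.7,99.9,177,91.4))"
```

```text
t0.10 tcp [278.8 559.  403.8] jaw 63.5 tilt 0.11 gap 85.0 F [-0.8 -0.4 -0.3] q [ 0.93  0.53  1.43 -0.    1.18 -0.18]
(667.7, 99.9, 270, 91.4) -> shift [-553.  -237.   134.1] turn -27.9
(667.7, 99.9, 177, 91.4) -> shift [-553.  -236.8  227.1] turn -27.9
```

Request:
servo_tool(
  rows=[
    [[-550, -237, 100], -28, 1],
    [[-550, -237, 100], -28, 1],
    [[-550, -237, 100], -28, 1],
    [[-550, -237, 100], -28, 1],
    [[-550, -237, 100], -28, 1],
    [[-550, -237, 100], -28, 1],
    [[-550, -237, 100], -28, 1],
    [[-550, -237, 100], -28, 1],
  ],
  force=60,
)

```text
t: 0.9
tcp_pos: [0.5291, 0.2621, 0.3391]
tool_rot: [-0.013, 1.0, -0.001, -0.001]
force: [1.1, 0.9, 0.1]
finger_gap: 1.002
```

```bash
python3 -c "
from h import *
plan((667.7,99.9,270,91.4),(667.7,99.9,180,91.4))"
```

```text
t0.90 tcp [529.1 262.1 339.1] jaw 91.5 tilt 0.14 gap 85.1 F [1.1 0.9 0.1] q [ 0.27  0.56  1.58 -0.    1.   -1.32]
(667.7, 99.9, 270, 91.4) -> shift [-134.5 -165.6   69.1] turn 0.1
(667.7, 99.9, 180, 91.4) -> shift [-134.7 -165.5  159.1] turn 0.1
```

Request:
servo_tool(
  rows=[
    [[-134.5, -165.5, 69], 0, 1],
    [[-134.5, -165.5, 69], 0, 1],
    [[-134.5, -165.5, 69], 0, 1],
    [[-134.5, -165.5, 69], 0, 1],
    [[-134.5, -165.5, 69], 0, 1],
    [[-134.5, -165.5, 69], 0, 1],
    [[-134.5, -165.5, 69], 0, 1],
  ],
)

```text
t: 1.6
tcp_pos: [0.6674, 0.0996, 0.2692]
tool_rot: [-0.012, 1.0, -0.001, -0.002]
force: [-0.6, -0.3, 0.2]
finger_gap: 1.002
```

```bash
python3 - <<'E'
from h import *
plan((667.7,99.9,180,91.4))
s=snap('side'); t=snap('top')
cv2.imwrite('pics/a.png',np.hstack([cv2.resize(s['image'][60:280,200:460],(400,338)),cv2.resize(t['image'][60:280,150:410],(400,338))]))
E
```

```text
t1.60 tcp [667.4  99.6 269.2] jaw 91.4 tilt 0.25 gap 85.1 F [-0.6 -0.3  0.2] q [-0.02  0.75  1.4  -0.    0.99 -1.61]
(667.7, 99.9, 180, 91.4) -> shift [-0.7  0.4 89.2] turn -0.0
```

View pics/a.png

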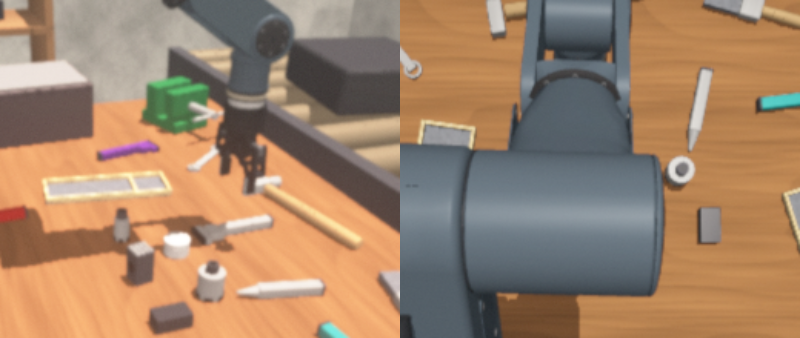

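The left panel (side view) shows the open gripper at (242,170), directly above the chisel shank at (242,225). Going down.

Request:
servo_tool(
  rows=[
    [[-0.5, 0.5, 50], 0, 1],
    [[-0.5, 0.5, 91], 0, 1],
    [[-0.5, 0.5, 91], 0, 1],
    [[-0.5, 0.5, 91], 0, -1],
    [[-0.5, 0.5, 91], 0, -1],
    [[-0.5, 0.5, 91], 0, -1],
    [[-0.5, 0.5, 91], 0, -1],
    [[-0.5, 0.5, 91], 0, -1],
  ],
  force=80,
)

```text
t: 2.5
tcp_pos: [0.6677, 0.1017, 0.1816]
tool_rot: [-0.013, 1.0, -0.0, 0.0]
force: [-0.6, 0.7, 7.9]
finger_gap: 0.23
```

Request:
servo_tool(
  rows=[
    [[0, 0, 0], 0, -1],
    [[0, 0, 0], 0, -1],
    [[0, 0, -20], 0, -1],
    [[0, 0, -60], 0, -1],
    [[0, 0, -100], 0, -1],
    [[0, 0, -100], 0, -1],
  ],
)

```text
t: 3.1
tcp_pos: [0.6699, 0.1017, 0.2873]
tool_rot: [-0.013, 1.0, -0.001, 0.006]
force: [1.3, -0.5, -3.6]
finger_gap: 0.233
```

```bash
python3 - <<'E'
from h import *
plan((438.9,356.5,280,82.6))
s=snap('side')
cv2.imwrite('pics/b.png',cv2.resize(s['image'][100:260,250:450],(600,480)))
E
```

```text
t3.10 tcp [669.9 101.7 287.3] jaw 91.5 tilt 0.71 gap 19.8 F [ 1.3 -0.5 -3.6] q [-0.01  0.73  1.39 -0.    1.01 -1.61]
(438.9, 356.5, 280, 82.6) -> shift [224.2 260.9   4.2] turn 8.9
```

View pics/b.png

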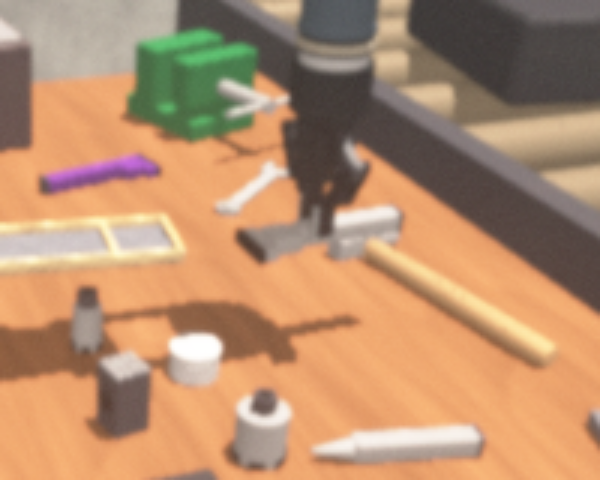

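The side crop shows the chisel held level by its shank at (320,225), clear of the bench. Carrying it to the long bay.

Request:
servo_tool(
  rows=[
    [[224, 261, 4], 9, -1],
    [[224, 261, 4], 9, -1],
    [[224, 261, 4], 9, -1],
    [[224, 261, 4], 9, -1],
    [[224, 261, 4], 9, -1],
    [[224, 261, 4], 9, -1],
    [[224, 261, 4], 9, -1],
    [[224, 261, 4], 9, -1],
  ],
)

```text
t: 3.95
tcp_pos: [0.4321, 0.3592, 0.2759]
tool_rot: [0.062, 0.998, -0.002, -0.001]
force: [-0.3, -1.5, -4.6]
finger_gap: 0.234
```

Request:
servo_tool(
  rows=[
    [[0, 0, 0], 0, -1],
    [[0, 0, 0], 0, -1],
  ],
)

```text
t: 4.15
tcp_pos: [0.4313, 0.3586, 0.2742]
tool_rot: [0.062, 0.998, -0.003, -0.003]
force: [-0.6, -0.7, -5.1]
finger_gap: 0.234
```

```bash
python3 - <<'E'
from h import *
plan((438.9,356.5,215,82.6),(438.9,356.5,188,82.6))
s=snap('side'); P=cloud(s)*1000
m=(abs(P[...,0]-450)<140)&(abs(P[...,1]-340)<90)&(P[...,2]>60)&(P[...,2]<140)
Q=P[m]; print(np.percentile(Q,[1,50,99],axis=0).round())
cv2.imwrite('pics/c.png',cv2.resize(s['image'][70:230,180:380],(600,480)))
E
```

```text
t4.15 tcp [431.3 358.6 274.2] jaw 82.9 tilt 0.50 gap 19.9 F [-0.6 -0.7 -5.1] q [ 0.49  0.63  1.7  -0.    0.82 -0.95]
(438.9, 356.5, 215, 82.6) -> shift [-8.1 -0.8 59.1] turn 0.3
(438.9, 356.5, 188, 82.6) -> shift [-8.3 -0.6 86.1] turn 0.3
[[358. 331.  94.]
 [430. 343. 108.]
 [519. 385. 136.]]
```

View pics/c.png

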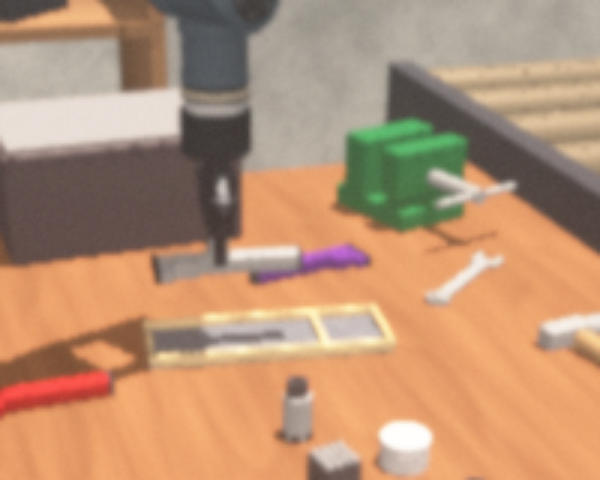

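The crop shows the chisel level above the long bay, blade at the left (175,265) and tray at (270,335). Its measured centre is x≈438, so it needs about 9 mm more towards +x. Lowering it.

Request:
servo_tool(
  rows=[
    [[-9, -1, 30], 0, -1],
    [[-9, -1, 60], 0, -1],
    [[-9, -1, 75], 0, -1],
    [[-9, -1, 84], 0, -1],
    [[-9, -1, 85], 0, -1],
    [[-9, -1, 85], 0, -1],
  ],
)

```text
t: 4.8
tcp_pos: [0.441, 0.3558, 0.19]
tool_rot: [0.063, 0.998, -0.003, -0.002]
force: [-0.1, 0.6, -6.2]
finger_gap: 0.233
```

Request:
servo_tool(
  rows=[
    [[0, 0, 1], 0, -1],
    [[0, 0, 2], 0, -1],
    [[0, 0, 3], 0, -1],
    [[0, 0, 3], 0, -1],
  ],
)

```text
t: 5.2
tcp_pos: [0.4412, 0.356, 0.1877]
tool_rot: [0.063, 0.998, -0.002, -0.001]
force: [0.1, -1.1, -2.0]
finger_gap: 0.233
```

Request:
servo_tool(
  rows=[
    [[0, 0, 0], 0, -0.1],
    [[0, 0, 0], 0, -0.1],
    [[0, 0, 0], 0, -0.1],
    [[0, 0, -20], 0, -0.1],
    [[0, 0, -60], 0, 0],
    [[0, 0, -100], 0, 1],
    [[0, 0, -120], 0, 1],
    [[0, 0, -120], 0, 1],
  ],
)

```text
t: 6.0
tcp_pos: [0.4425, 0.3571, 0.3113]
tool_rot: [0.063, 0.998, -0.0, 0.002]
force: [0.7, 0.5, -0.6]
finger_gap: 0.974
```

```bash
python3 - <<'E'
from h import *
plan((540.5,-75.5,300,40),(540.5,-75.5,300,90))
s=snap('side'); P=cloud(s)*1000
m=(abs(P[...,0]-450)<120)&(abs(P[...,1]-355)<50)&(P[...,2]>19.5)&(P[...,2]<60)
Q=P[m]; print(np.percentile(Q,[1,50,99],axis=0).round())
cv2.imwrite('pics/d.png',cv2.resize(s['image'][130:230,200:340],(560,400)))
E
```

```text
t6.00 tcp [442.5 357.1 311.3] jaw 82.8 tilt 0.27 gap 82.8 F [ 0.7  0.5 -0.6] q [ 0.48  0.58  1.66 -0.    0.9  -0.96]
(540.5, -75.5, 300, 40) -> shift [-151.3 -417.    12. ] turn 42.8
(540.5, -75.5, 300, 90) -> shift [-151.3 -417.    12. ] turn -7.2
[[371. 332.  20.]
 [443. 346.  25.]
 [531. 380.  30.]]
```

View pics/d.png

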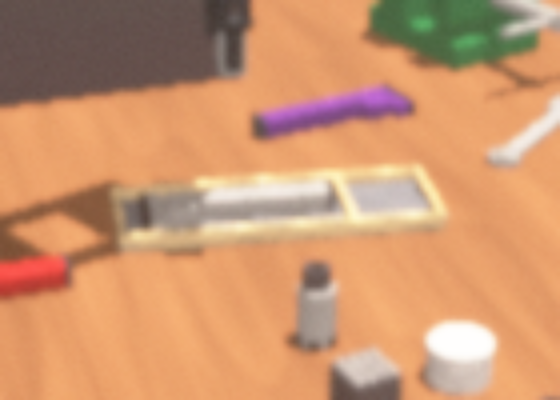

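The chisel lies flat in the long bay at about (230,205), with its blade at the left end and clear of the divider at (345,195). Its top is about 28 mm, which is floor 6 + 22. Next is the thick bit.

Request:
servo_tool(
  rows=[
    [[-151, -417, 10], 0, 1],
    [[-151, -417, 10], 0, 1],
    [[-151, -417, 10], 0, 1],
    [[-151, -417, 10], 0, 1],
    [[-151, -417, 10], 0, 1],
    [[-151, -417, 10], 0, 1],
    [[-151, -417, 10], 0, 1],
    [[-151, -417, 10], 0, 1],
  ],
)

```text
t: 6.85
tcp_pos: [0.5295, -0.0355, 0.2996]
tool_rot: [0.063, 0.998, -0.001, -0.001]
force: [1.0, -0.1, -0.1]
finger_gap: 0.999
```

```bash
python3 - <<'E'
from h import *
plan((540.7,-75.2,290,82.8))
E
```

```text
t6.85 tcp [529.5 -35.5 299.6] jaw 82.8 tilt 0.13 gap 84.9 F [ 1.  -0.1 -0.1] q [-0.28  0.56  1.77 -0.    0.82 -1.72]
(540.7, -75.2, 290, 82.8) -> shift [-16.1 -37.9   9.7] turn 0.0
```

Request:
servo_tool(
  rows=[
    [[-16, -38, 10], 0, 1],
    [[-16, -38, 10], 0, 1],
    [[-16, -38, 10], 0, 1],
    [[-16, -38, 10], 0, 1],
  ],
)

```text
t: 7.25
tcp_pos: [0.5397, -0.0742, 0.2887]
tool_rot: [0.063, 0.998, -0.0, -0.003]
force: [0.0, 0.7, -1.3]
finger_gap: 1.002
```

```bash
python3 - <<'E'
from h import *
plan((540.7,-75.2,185,82.8))
E
```

```text
t7.25 tcp [539.7 -74.2 288.7] jaw 82.8 tilt 0.29 gap 85.2 F [ 0.   0.7 -1.3] q [-0.34  0.59  1.74 -0.    0.82 -1.79]
(540.7, -75.2, 185, 82.8) -> shift [ -1.6  -0.8 103.6] turn 0.0
```

Request:
servo_tool(
  rows=[
    [[-1.5, -1, 40], 0, 1],
    [[-1.5, -1, 75], 0, 1],
    [[-1.5, -1, 103], 0, 1],
    [[-1.5, -1, 103], 0, 1],
    [[-1.5, -1, 103], 0, -1],
    [[-1.5, -1, 103], 0, -1],
    [[-1.5, -1, 103], 0, -1],
    [[-1.5, -1, 103], 0, -1],
  ],
  force=60,
)

```text
t: 8.05
tcp_pos: [0.5412, -0.0752, 0.1877]
tool_rot: [0.063, 0.998, -0.0, -0.001]
force: [-0.3, 3.3, 7.1]
finger_gap: 0.526
```

Request:
servo_tool(
  rows=[
    [[0, 0, 0], 0, -1],
    [[0, 0, 0], 0, -1],
  ],
)

```text
t: 8.25
tcp_pos: [0.5412, -0.0752, 0.1883]
tool_rot: [0.062, 0.998, -0.0, -0.0]
force: [-0.0, -0.4, -5.0]
finger_gap: 0.521
```

Request:
servo_tool(
  rows=[
    [[0, 0, -20], 0, -1],
    [[0, 0, -60], 0, -1],
    [[0, 0, -100], 0, -1],
    [[0, 0, -100], 0, -1],
  ],
)

```text
t: 8.65
tcp_pos: [0.5429, -0.0757, 0.2929]
tool_rot: [0.062, 0.998, -0.002, 0.005]
force: [1.3, -0.1, -4.6]
finger_gap: 0.522
```

```bash
python3 - <<'E'
from h import *
plan((582.7,337.9,285,82.6))
s=snap('side')
cv2.imwrite('pics/e.png',cv2.resize(s['image'][130:290,240:440],(600,480)))
E
```

```text
t8.65 tcp [542.9 -75.7 292.9] jaw 82.8 tilt 0.60 gap 44.4 F [ 1.3 -0.1 -4.6] q [-0.34  0.58  1.73 -0.    0.82 -1.79]
(582.7, 337.9, 285, 82.6) -> shift [ 12.1 415.3   6.4] turn 0.2
```

View pics/e.png

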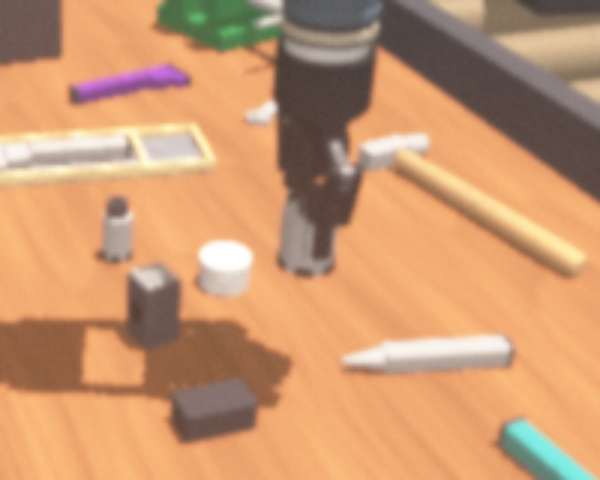

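The thick bit is held upright, bottom at (308,268), well clear. Carrying it to the small bay.

Request:
servo_tool(
  rows=[
    [[12, 415, 6], 0, -1],
    [[12, 415, 6], 0, -1],
    [[12, 415, 6], 0, -1],
    [[12, 415, 6], 0, -1],
    [[12, 415, 6], 0, -1],
    [[12, 415, 6], 0, -1],
    [[12, 415, 6], 0, -1],
    [[12, 415, 6], 0, -1],
  ],
)

```text
t: 9.5
tcp_pos: [0.5793, 0.3246, 0.2807]
tool_rot: [0.062, 0.998, -0.003, 0.0]
force: [1.1, -0.6, -3.9]
finger_gap: 0.519
```

Request:
servo_tool(
  rows=[
    [[0, 0, 0], 0, -1],
  ],
)

```text
t: 9.6
tcp_pos: [0.5784, 0.3305, 0.2786]
tool_rot: [0.06, 0.998, -0.001, 0.0]
force: [-0.4, -0.9, -3.5]
finger_gap: 0.523
```

```bash
python3 - <<'E'
from h import *
plan((582.7,337.9,285,82.6),(582.7,337.9,195,82.6))
E
```

```text
t9.60 tcp [578.4 330.5 278.6] jaw 83.2 tilt 0.13 gap 44.5 F [-0.4 -0.9 -3.5] q [ 0.35  0.73  1.42 -0.    0.99 -1.1 ]
(582.7, 337.9, 285, 82.6) -> shift [-3.4  7.8 -6.4] turn 0.6
(582.7, 337.9, 195, 82.6) -> shift [-3.3  8.  83.6] turn 0.6
```

Request:
servo_tool(
  rows=[
    [[-3.5, 8, 10], 0, -1],
    [[-3.5, 8, 40], 0, -1],
    [[-3.5, 8, 65], 0, -1],
    [[-3.5, 8, 78], 0, -1],
    [[-3.5, 8, 82], 0, -1],
    [[-3.5, 8, 82], 0, -1],
  ],
)

```text
t: 10.2
tcp_pos: [0.5829, 0.3372, 0.1958]
tool_rot: [0.06, 0.998, -0.001, -0.0]
force: [0.9, -0.0, -4.0]
finger_gap: 0.522
```

Request:
servo_tool(
  rows=[
    [[0, 0, 1], 0, -1],
    [[0, 0, 2], 0, -1],
    [[0, 0, 2], 0, -1],
  ],
)

```text
t: 10.5
tcp_pos: [0.5832, 0.3372, 0.1944]
tool_rot: [0.06, 0.998, -0.001, 0.0]
force: [0.0, 0.0, -3.6]
finger_gap: 0.521
```

```bash
python3 - <<'E'
from h import *
plan((582.7,337.9,194,82.6))
s=snap('side')
cv2.imwrite('pics/f.png',cv2.resize(s['image'][100:220,230:380],(600,480)))
E
```

```text
t10.50 tcp [583.2 337.2 194.4] jaw 83.1 tilt 0.13 gap 44.3 F [ 0.   0.  -3.6] q [ 0.36  0.85  1.43 -0.    0.86 -1.09]
(582.7, 337.9, 194, 82.6) -> shift [0.6 0.7 0.4] turn 0.5
```

View pics/f.png

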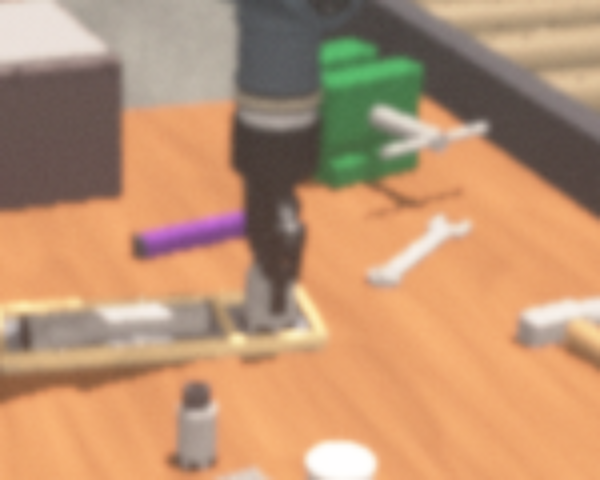

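The bit stands inside the small bay at (268,315), still carrying its own weight. Lowering until it touches.

Request:
servo_tool(
  rows=[
    [[0, 0, 1], 0, -1],
    [[0, 0, 2], 0, -1],
    [[0, 0, 3], 0, -1],
    [[0, 0, 3], 0, -1],
  ],
)

```text
t: 10.95
tcp_pos: [0.5833, 0.3373, 0.1938]
tool_rot: [0.06, 0.998, -0.001, 0.001]
force: [-2.5, -2.3, 8.2]
finger_gap: 0.522
```

Request:
servo_tool(
  rows=[
    [[0, 0, 0], 0, 0.4],
    [[0, 0, 0], 0, 0.6],
    [[0, 0, 0], 0, 0.6],
    [[0, 0, -30], 0, 0.6],
    [[0, 0, -70], 0, 1],
    [[0, 0, -110], 0, 1],
    [[0, 0, -110], 0, 1],
  ],
)

```text
t: 11.65
tcp_pos: [0.5853, 0.3385, 0.3103]
tool_rot: [0.06, 0.998, 0.002, 0.007]
force: [1.1, 1.8, -0.1]
finger_gap: 1.001
```

```bash
python3 - <<'E'
from h import *
s=snap('side'); P=cloud(s)*1000
m=(abs(P[...,0]-582)<40)&(abs(P[...,1]-335)<45)&(P[...,2]>55)&(P[...,2]<90)
print('hub',P[m].mean(0).round(1),P[m][:,2].max(),m.sum())
R=cv2.minAreaRect((P[(abs(P[...,0]-441)<40)&(abs(P[...,1])<40)&(P[...,2]>60)&(P[...,2]<90)][:,:2]).astype(np.float32)); print('bush',R)
plan((441.7,1,300,101.5),(441.7,1,300,11.5))
cv2.imwrite('pics/g.png',cv2.resize(s['image'][100:220,230:380],(600,480)))
E
```

```text
hub [581.  331.7  63.2] 72.52432038794299 44
bush ((442.2469177246094, -0.7063713073730469), (37.014747619628906, 35.569122314453125), 10.638049125671387)
t11.70 tcp [584.3 338.1 307.4] jaw 83.1 tilt 0.51 gap 84.7 F [ 0.1 -0.3 -0.9] q [ 0.36  0.7   1.38 -0.    1.05 -1.09]
(441.7, 1, 300, 101.5) -> shift [ 101.3 -351.7    5.8] turn -18.4
(441.7, 1, 300, 11.5) -> shift [ 101.3 -351.7    5.8] turn 71.6
```

View pics/g.png

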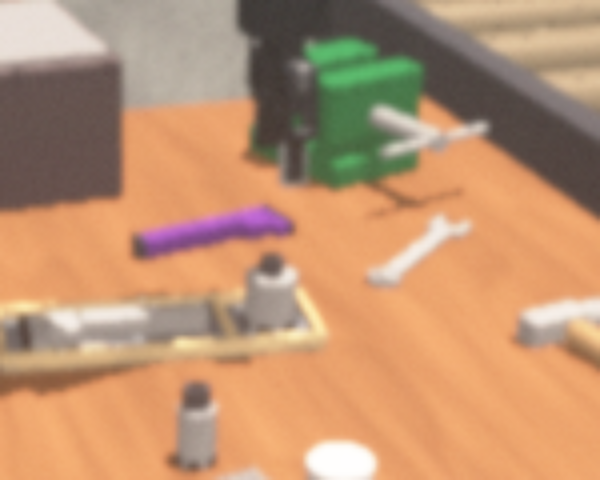

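The thick bit stands in the small bay at (270,295), hub top about 70 mm = 6 + 64. Next is the bush head, jaws at 11° so that the wrist joint has range left.

Request:
servo_tool(
  rows=[
    [[101, -352, 6], 72, 1],
    [[101, -352, 6], 72, 1],
    [[101, -352, 6], 72, 1],
    [[101, -352, 6], 72, 1],
    [[101, -352, 6], 72, 1],
    [[101, -352, 6], 72, 1],
    [[101, -352, 6], 72, 1],
    [[101, -352, 6], 72, 1],
  ],
)

```text
t: 12.5
tcp_pos: [0.4396, -0.0021, 0.2986]
tool_rot: [0.617, 0.787, 0.002, 0.001]
force: [0.6, 0.0, 0.3]
finger_gap: 0.996
```

```bash
python3 - <<'E'
from h import *
plan((441.8,1,290,11))
E
```

```text
t12.50 tcp [439.6  -2.1 298.6] jaw 13.8 tilt 0.23 gap 84.7 F [0.6 0.  0.3] q [-0.26  0.47  1.99  0.    0.68 -0.5 ]
(441.8, 1, 290, 11) -> shift [2.4 2.8 8.6] turn 2.8
```

Request:
servo_tool(
  rows=[
    [[2.5, 3, 9], 3, 1],
    [[2.5, 3, 9], 3, 1],
    [[2.5, 3, 9], 3, 1],
  ],
)

```text
t: 12.8
tcp_pos: [0.4417, 0.0012, 0.2888]
tool_rot: [0.637, 0.771, 0.001, -0.0]
force: [0.3, 0.6, -0.5]
finger_gap: 0.999
```

```bash
python3 - <<'E'
from h import *
plan((441.8,1,188,11))
E
```

```text
t12.80 tcp [441.7   1.2 288.8] jaw 10.9 tilt 0.15 gap 84.9 F [ 0.3  0.6 -0.5] q [-0.25  0.49  1.99  0.    0.66 -0.44]
(441.8, 1, 188, 11) -> shift [-4.000e-01 -1.000e-01  1.008e+02] turn -0.1
```

Request:
servo_tool(
  rows=[
    [[0, 0, 35], 0, 1],
    [[0, 0, 70], 0, 1],
    [[0, 0, 100], 0, 1],
    [[0, 0, 100], 0, 1],
    [[0, 0, 100], 0, -1],
    [[0, 0, 100], 0, -1],
    [[0, 0, 100], 0, -1],
    [[0, 0, 100], 0, -1],
  ],
  force=80,
)

```text
t: 13.6
tcp_pos: [0.4421, 0.0015, 0.1904]
tool_rot: [0.637, 0.771, 0.002, 0.001]
force: [0.9, 1.2, 6.3]
finger_gap: 0.412
```

Request:
servo_tool(
  rows=[
    [[0, 0, 0], 0, -1],
    [[0, 0, 0], 0, -1],
    [[0, 0, 0], 0, -1],
  ],
)

```text
t: 13.9
tcp_pos: [0.442, 0.0014, 0.1905]
tool_rot: [0.637, 0.771, 0.002, 0.001]
force: [-0.0, 0.2, -5.6]
finger_gap: 0.407
```

Request:
servo_tool(
  rows=[
    [[0, 0, -20], 0, -1],
    [[0, 0, -60], 0, -1],
    [[0, 0, -100], 0, -1],
    [[0, 0, -100], 0, -1],
  ],
)

```text
t: 14.3
tcp_pos: [0.4426, 0.0012, 0.2941]
tool_rot: [0.637, 0.771, 0.004, 0.005]
force: [1.0, -0.6, -5.4]
finger_gap: 0.411
```

```bash
python3 - <<'E'
from h import *
plan((480.8,-309.2,285,17.6))
s=snap('side')
cv2.imwrite('pics/i.png',cv2.resize(s['image'][130:290,200:400],(600,480)))
E
```

```text
t14.30 tcp [442.6   1.2 294.1] jaw 10.9 tilt 0.75 gap 35.0 F [ 1.  -0.6 -5.4] q [-0.25  0.48  1.99  0.    0.66 -0.45]
(480.8, -309.2, 285, 17.6) -> shift [-311.9  -21.4    9.8] turn -6.7
```

View pics/i.png

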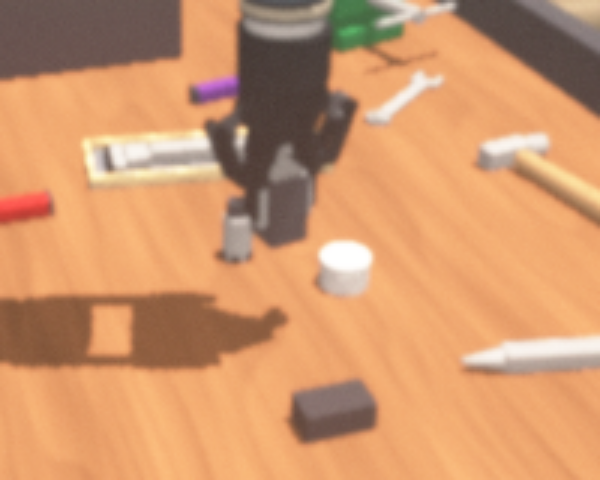

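The bush head is held upright and clear, at (283,210). Carrying it to the far bay of the short tray.

Request:
servo_tool(
  rows=[
    [[-312, -21, 0], -6.5, -1],
    [[-312, -21, 0], -6.5, -1],
    [[-312, -21, 0], -6.5, -1],
    [[-312, -21, 0], -6.5, -1],
    [[-312, -21, 0], -6.5, -1],
    [[-312, -21, 0], -6.5, -1],
    [[-312, -21, 0], -6.5, -1],
    [[-312, -21, 0], -6.5, -1],
  ],
)

```text
t: 15.15
tcp_pos: [0.4799, -0.3117, 0.29]
tool_rot: [0.594, 0.805, 0.003, 0.003]
force: [0.2, 0.2, -5.8]
finger_gap: 0.408
```

```bash
python3 - <<'E'
from h import *
plan((480.8,-309.2,285,17.6),(480.8,-309.2,197,17.6))
E
```

```text
t15.15 tcp [ 479.9 -311.7  290. ] jaw 17.2 tilt 0.45 gap 34.7 F [ 0.2  0.2 -5.8] q [-0.77  0.61  1.67  0.01  0.86 -1.08]
(480.8, -309.2, 285, 17.6) -> shift [2.1 1.6 5. ] turn -0.4
(480.8, -309.2, 197, 17.6) -> shift [ 2.2  0.9 93. ] turn -0.4
```

Request:
servo_tool(
  rows=[
    [[2, 1, 25], 0, -1],
    [[2, 1, 55], 0, -1],
    [[2, 1, 80], 0, -1],
    [[2, 1, 90], 0, -1],
    [[2, 1, 92], 0, -1],
    [[2, 1, 92], 0, -1],
  ],
)

```text
t: 15.75
tcp_pos: [0.4806, -0.308, 0.1974]
tool_rot: [0.593, 0.805, 0.003, 0.001]
force: [0.4, -0.7, -5.5]
finger_gap: 0.408
```

Request:
servo_tool(
  rows=[
    [[0, 0, 1], 0, -1],
    [[0, 0, 1.5], 0, -1],
    [[0, 0, 1.5], 0, -1],
  ],
)

```text
t: 16.05
tcp_pos: [0.481, -0.308, 0.1966]
tool_rot: [0.593, 0.805, 0.003, 0.002]
force: [0.9, 2.4, -1.2]
finger_gap: 0.416
```

```bash
python3 - <<'E'
from h import *
plan((480.8,-309.2,196,17.6))
s=snap('side')
cv2.imwrite('pics/j.png',cv2.resize(s['image'][200:370,280:450],(500,500)))
E
```

```text
t16.05 tcp [ 481.  -308.   196.6] jaw 17.2 tilt 0.44 gap 35.3 F [ 0.9  2.4 -1.2] q [-0.77  0.77  1.71  0.01  0.66 -1.08]
(480.8, -309.2, 196, 17.6) -> shift [-1.1 -0.5  0.6] turn -0.4
```

View pics/j.png

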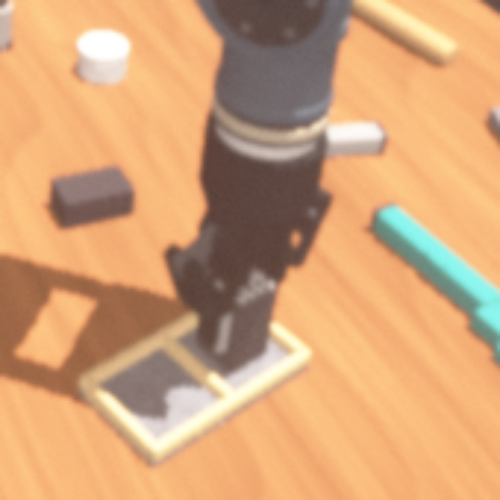

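The bush head is in the far bay at (240,335), and the falling wrist load shows it touching the floor. Releasing.

Request:
servo_tool(
  rows=[
    [[0, 0, 0.5], 0, -1],
    [[0, 0, 0.5], 0, 0.1],
    [[0, 0, 0.5], 0, 0.3],
    [[0, 0, 0.5], 0, 0.3],
    [[0, 0, -30], 0, 0.3],
    [[0, 0, -70], 0, 0.6],
    [[0, 0, -110], 0, 1],
    [[0, 0, -110], 0, 1],
  ],
)

```text
t: 16.9
tcp_pos: [0.4817, -0.3097, 0.312]
tool_rot: [0.593, 0.805, 0.002, 0.008]
force: [1.1, -0.8, 0.5]
finger_gap: 1.001
```

```bash
python3 - <<'E'
from h import *
s=snap('side'); P=cloud(s)*1000
m=(abs(P[...,0]-481)<40)&(abs(P[...,1]+309)<45)&(P[...,2]>60)&(P[...,2]<95)
print('bush',cv2.minAreaRect(P[m][:,:2].astype(np.float32)),np.percentile(P[m][:,2],[50,99]),m.sum())
m=(abs(P[...,0]-453)<30)&(abs(P[...,1]-140)<30)&(P[...,2]>55)&(P[...,2]<80)
print('thin hub',P[m].mean(0),m.sum())
plan((453,141.5,300,60))
E
```

```text
bush ((481.6299743652344, -307.9288024902344), (37.12466812133789, 36.568241119384766), 18.25533103942871) [70.66148453 74.88219267] 310
thin hub [453.08601858 137.38496983  62.01604851] 38
t16.95 tcp [ 480.9 -309.1  309.6] jaw 17.2 tilt 0.74 gap 85.4 F [ 0.5  0.3 -0.6] q [-0.77  0.58  1.66  0.01  0.89 -1.07]
(453, 141.5, 300, 60) -> shift [438.7 106.6   8.1] turn -42.8
```

The bush head stands upright at (482,-308), square to the bay (18.3° against 17.6°), top about 70–75 mm. Next is the thin bit.

Request:
servo_tool(
  rows=[
    [[439, 107, 0], -43, 1],
    [[439, 107, 0], -43, 1],
    [[439, 107, 0], -43, 1],
    [[439, 107, 0], -43, 1],
    [[439, 107, 0], -43, 1],
    [[439, 107, 0], -43, 1],
    [[439, 107, 0], -43, 1],
    [[439, 107, 0], -43, 1],
  ],
)

```text
t: 17.75
tcp_pos: [0.4554, 0.0928, 0.3069]
tool_rot: [0.257, 0.966, 0.0, 0.005]
force: [0.5, -0.4, 0.7]
finger_gap: 1.004
```

```bash
python3 - <<'E'
from h import *
plan((453.2,141.5,290,60))
E
```

```text
t17.75 tcp [455.4  92.8 306.9] jaw 60.2 tilt 0.62 gap 85.4 F [ 0.5 -0.4  0.7] q [-0.04  0.48  1.92 -0.    0.73 -1.09]
(453.2, 141.5, 290, 60) -> shift [26.3 41.1 16.8] turn 0.2
```

Request:
servo_tool(
  rows=[
    [[26.5, 41, 17], 0, 1],
    [[26.5, 41, 17], 0, 1],
    [[26.5, 41, 17], 0, 1],
    [[26.5, 41, 17], 0, 1],
  ],
)

```text
t: 18.15
tcp_pos: [0.453, 0.1407, 0.2893]
tool_rot: [0.257, 0.966, -0.0, 0.005]
force: [-0.3, -1.0, 0.3]
finger_gap: 1.003
```

```bash
python3 - <<'E'
from h import *
plan((453.2,141.5,187,60))
E
```

```text
t18.15 tcp [453.  140.7 289.3] jaw 60.2 tilt 0.57 gap 85.3 F [-0.3 -1.   0.3] q [ 0.07  0.52  1.91 -0.01  0.7  -0.98]
(453.2, 141.5, 187, 60) -> shift [  1.2   0.5 102.3] turn 0.2
```

Request:
servo_tool(
  rows=[
    [[1, 0.5, 35], 0, 1],
    [[1, 0.5, 70], 0, 1],
    [[1, 0.5, 102], 0, 1],
    [[1, 0.5, 102], 0, 1],
    [[1, 0.5, 102], 0, -1],
    [[1, 0.5, 102], 0, -1],
    [[1, 0.5, 102], 0, -1],
    [[1, 0.5, 102], 0, -1],
  ],
  force=50,
)

```text
t: 18.95
tcp_pos: [0.4539, 0.1413, 0.1888]
tool_rot: [0.257, 0.966, 0.0, 0.007]
force: [-1.5, -1.8, 20.0]
finger_gap: 0.337
```

Request:
servo_tool(
  rows=[
    [[0, 0, 0], 0, -1],
    [[0, 0, 0], 0, -1],
    [[0, 0, 0], 0, -1],
  ],
)

```text
t: 19.25
tcp_pos: [0.4539, 0.1414, 0.189]
tool_rot: [0.257, 0.966, 0.0, 0.007]
force: [-0.6, 0.3, -0.8]
finger_gap: 0.335
```

Request:
servo_tool(
  rows=[
    [[0, 0, -20], 0, -1],
    [[0, 0, -60], 0, -1],
    [[0, 0, -110], 0, -1],
    [[0, 0, -110], 0, -1],
  ],
)

```text
t: 19.65
tcp_pos: [0.454, 0.1421, 0.3038]
tool_rot: [0.257, 0.966, 0.002, 0.012]
force: [0.8, 0.7, -1.2]
finger_gap: 0.337
```

```bash
python3 - <<'E'
from h import *
plan((413.7,-330.2,295,62.6))
s=snap('side'); P=cloud(s)*1000
m=(abs(P[...,0]-453)<30)&(abs(P[...,1]-140)<30)&(P[...,2]>20)
print('low z near grip',np.percentile(P[m][:,2],[1,3,10]))
E
```

```text
t19.65 tcp [454.  142.1 303.8] jaw 60.2 tilt 1.42 gap 28.6 F [ 0.8  0.7 -1.2] q [ 0.07  0.49  1.9  -0.01  0.72 -0.98]
(413.7, -330.2, 295, 62.6) -> shift [-199.6 -430.     8.7] turn -2.4
low z near grip [117.869549   124.01655006 150.37898044]
```

Request:
servo_tool(
  rows=[
    [[-200, -430, 8], -2, -1],
    [[-200, -430, 8], -2, -1],
    [[-200, -430, 8], -2, -1],
    [[-200, -430, 8], -2, -1],
    [[-200, -430, 8], -2, -1],
    [[-200, -430, 8], -2, -1],
    [[-200, -430, 8], -2, -1],
    [[-200, -430, 8], -2, -1],
  ],
)

```text
t: 20.5
tcp_pos: [0.418, -0.2584, 0.2925]
tool_rot: [0.241, 0.971, 0.003, 0.008]
force: [2.2, 0.6, -2.0]
finger_gap: 0.339
```

```bash
python3 - <<'E'
from h import *
plan((413.7,-330.2,290,62.6))
E
```

```text
t20.50 tcp [ 418.  -258.4  292.5] jaw 62.2 tilt 0.99 gap 28.8 F [ 2.2  0.6 -2. ] q [-0.78  0.53  1.87  0.02  0.73 -1.88]
(413.7, -330.2, 290, 62.6) -> shift [-29.7 -65.5   2.4] turn -0.4
```

Request:
servo_tool(
  rows=[
    [[-30, -65.5, 0], 0, -1],
    [[-30, -65.5, 0], 0, -1],
    [[-30, -65.5, 0], 0, -1],
    [[-30, -65.5, 0], 0, -1],
    [[-30, -65.5, 0], 0, -1],
  ],
)

```text
t: 21.0
tcp_pos: [0.4134, -0.3286, 0.2911]
tool_rot: [0.24, 0.971, 0.004, 0.006]
force: [-0.7, 0.9, -1.9]
finger_gap: 0.338
```

```bash
python3 - <<'E'
from h import *
plan((413.7,-330.2,197,62.6))
s=snap('side'); P=cloud(s)*1000
m=(abs(P[...,0]-413)<30)&(abs(P[...,1]+330)<30)&(P[...,2]>60)&(P[...,2]<125)
print(P[m].mean(0),np.percentile(P[m][:,2],[1,5,50]))
cv2.imwrite('pics/k.png',cv2.resize(s['image'][180:370,270:460],(500,500)))
E
```

```text
t21.00 tcp [ 413.4 -328.6  291.1] jaw 62.2 tilt 0.87 gap 28.7 F [-0.7  0.9 -1.9] q [-0.89  0.57  1.78  0.02  0.79 -1.99]
(413.7, -330.2, 197, 62.6) -> shift [ 0.  -2.3 94. ] turn -0.4
[ 404.89406373 -335.90463195  111.68475423] [102.14794839 102.60214614 109.80536304]
```

View pics/k.png

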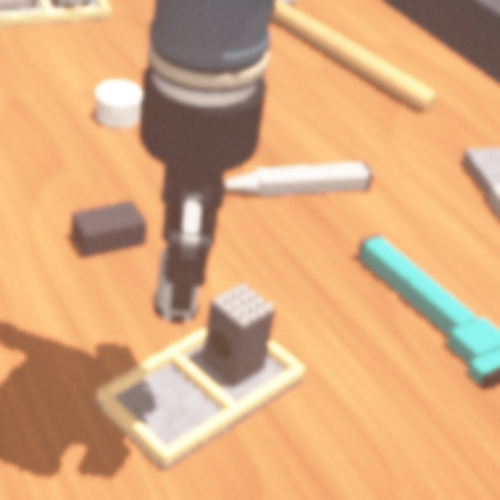

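The thin bit is held upright at (178,300) above the empty near bay. The bush head stands in the far bay at (240,330). Lowering.

Request:
servo_tool(
  rows=[
    [[0, -2, 25], 0, -1],
    [[0, -2, 55], 0, -1],
    [[0, -2, 80], 0, -1],
    [[0, -2, 90], 0, -1],
    [[0, -2, 93], 0, -1],
    [[0, -2, 93], 0, -1],
  ],
)

```text
t: 21.65
tcp_pos: [0.4145, -0.3295, 0.1986]
tool_rot: [0.239, 0.971, 0.004, 0.007]
force: [-0.1, -0.6, -1.9]
finger_gap: 0.335
```

Request:
servo_tool(
  rows=[
    [[0, 0, 1], 0, -1],
    [[0, 0, 1.5], 0, -1],
    [[0, 0, 1.5], 0, -1],
  ],
)

```text
t: 21.95
tcp_pos: [0.4147, -0.3297, 0.1979]
tool_rot: [0.239, 0.971, 0.003, 0.008]
force: [0.7, -0.4, -2.0]
finger_gap: 0.343
```

Request:
servo_tool(
  rows=[
    [[0, 0, 1], 0, -1],
    [[0, 0, 2], 0, -1],
    [[0, 0, 2], 0, -1],
  ],
)

```text
t: 22.25
tcp_pos: [0.4146, -0.3298, 0.1959]
tool_rot: [0.24, 0.971, 0.003, 0.008]
force: [0.1, -0.5, -2.5]
finger_gap: 0.336
```

Request:
servo_tool(
  rows=[
    [[0, 0, 1], 0, -1],
    [[0, 0, 2], 0, -1],
    [[0, 0, 2], 0, -1],
  ],
)

```text
t: 22.55
tcp_pos: [0.4147, -0.3297, 0.195]
tool_rot: [0.239, 0.971, 0.003, 0.008]
force: [-1.6, 1.0, 7.8]
finger_gap: 0.336
```

Request:
servo_tool(
  rows=[
    [[0, 0, 0], 0, -0.1],
    [[0, 0, 0], 0, 0.1],
    [[0, 0, 0], 0, 0.1],
    [[0, 0, 0], 0, 0.1],
    [[0, 0, -30], 0, 0.1],
    [[0, 0, -70], 0, 0.1],
    [[0, 0, -120], 0, 0.1],
    [[0, 0, -150], 0, 0.1],
  ],
)

```text
t: 23.35
tcp_pos: [0.4125, -0.3304, 0.3479]
tool_rot: [0.239, 0.971, 0.002, 0.009]
force: [1.6, -1.9, -0.3]
finger_gap: 0.552
```

```bash
python3 - <<'E'
from h import *
plan((400,-100,345,62))
s=snap('side'); P=cloud(s)*1000
m=(abs(P[...,0]-414)<28)&(abs(P[...,1]+331)<28)&(P[...,2]>50)&(P[...,2]<90)
print('thin',P[m].mean(0),P[m][:,2].max(),m.sum())
E
```

```text
t23.35 tcp [ 412.5 -330.4  347.9] jaw 62.3 tilt 1.07 gap 46.9 F [ 1.6 -1.9 -0.3] q [-0.89  0.48  1.74  0.02  0.92 -1.99]
(400, -100, 345, 62) -> shift [118.2 198.1   2.5] turn 0.3
thin [ 412.41030505 -332.83177251   62.34682245] 72.54249408360236 210
```

Request:
servo_tool(
  rows=[
    [[0, 0, -50], 0, 0.1],
    [[118, 198, -60], 0, 0.1],
    [[118, 198, -60], 0, 0.1],
    [[118, 198, -60], 0, 0.1],
    [[118, 198, -60], 0, 0.1],
    [[118, 198, -60], 0, 0.1],
    [[118, 198, -60], 0, 0.1],
    [[118, 198, -60], 0, 0.1],
  ],
)

```text
t: 24.2
tcp_pos: [0.3995, -0.1002, 0.4099]
tool_rot: [0.238, 0.971, -0.001, 0.013]
force: [0.7, -0.7, 0.7]
finger_gap: 0.549
```

```bash
python3 - <<'E'
from h import *
for n in('side','top'):
    s=snap(n); P=cloud(s)*1000
    for nm,x,y,h0,h1 in(('thin',414,-331,50,90),('bush',481,-309,60,90),('thick',582,337,57,90),('tin',536,63,28,50),('rub',447,-129,22,50),('point',663,-113,16,50),('chisel',448,355,19,50)):
        w=90 if nm in('point','chisel') else 38; w2=45 if w==90 else 38
        m=(abs(P[...,0]-x)<w)&(abs(P[...,1]-y)<w2)&(P[...,2]>h0)&(P[...,2]<h1)
        if m.sum()>8:
            r=cv2.minAreaRect(P[m][:,:2].astype(np.float32)); print(n,nm,np.round(r[0],1),np.round(r[1],1),round(r[2],1),'z',np.percentile(P[m][:,2],95).round(1))
    cv2.imwrite(f'pics/z{n}.png',s['image'])
a=cv2.imread('pics/zside.png')[130:390,190:490]; b=cv2.imread('pics/ztop.png')[90:350,140:440]
cv2.imwrite('pics/z.png',cv2.resize(np.hstack([a,b]),(800,347)))
E
```

```text
side thin [ 414.1 -330.5] [27.7 26.9] 65.5 z 71.7
side bush [ 481.1 -307.7] [37.9 37.8] 15.9 z 73.7
side tin [537.   63.2] [47.3 46.7] 48.8 z 33.6
side rub [ 446.7 -130.1] [61.9 38.5] 0.6 z 30.0
side point [ 661.  -112.1] [ 25.4 136.4] 77.6 z 23.5
side chisel [450.  357.4] [ 55.3 163.7] 88.9 z 29.2
top bush [ 481.4 -306.8] [35.5 37.4] 18.4 z 74.7
top thick [586.  334.3] [37.2 39.5] 1.8 z 72.6
top tin [536.1  65.8] [45.8 46.7] 89.7 z 35.7
top rub [ 463.1 -129.4] [30.2 35.5] 1.5 z 31.2
top point [ 656.3 -110.6] [ 22.5 145.9] 79.1 z 25.3
top chisel [449.  354.1] [164.   84.2] 7.2 z 31.4
```

View pics/z.png

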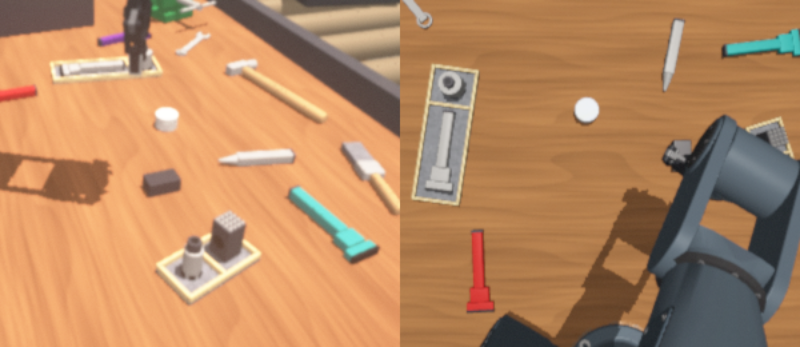

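The last picture shows the chisel in the long bay (right panel, 440,150) and the thick bit in the small bay (452,83). The thin bit (left panel, 192,257) and the bush head (228,237) each stand upright in a short-tray bay. The tin, rubbing block and point chisel have not moved.

```bash
python3 -c "
from h import *
print(sign_off())"
```

```text
the job is handed in; nothing more can be done
None
```

Both kits are made up and handed in at about 24 s of robot time, with the arm clear of everything and no force or joint limit reported. I placed them in the order you gave: wide chisel, thick bit, bush head, thin bit.

| Tool | Last check |
|---|---|
| Wide chisel | Lies flat in the long bay, centre about (450, 356) mm against a bay centre of (448, 355); top at 28–31 mm, 28 mm expected |
| Thick bit | Stands in the small bay, within about 4 mm of the bay centre; hub top at about 70–73 mm, 70 mm expected |
| Bush head | Stands upright in the far bay, square to it within about 2°; about (481, -307) mm, 2 mm from the bay centre |
| Thin bit | Stands upright in the near bay at about (414, -331) mm, within 1 mm of the bay centre; top at about 72 mm, 70 mm expected |

The wax tin, rubbing block and pointed chisel measured the same as at the start, to within 1–4 mm.

Two of the final readings disagreed because the arm hid part of the view:
- **Rubbing block:** the top view saw only half of it and gave a centre 16 mm off. The side view saw all of it and showed it had not moved.
- **Thick bit and thin bit:** each was confirmed from one camera only in the last check, the thick bit from above and the thin bit from the side. The side view had also shown the thick bit in place right after its release.

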